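# Third spice jar on the pile

### The arm

A 6-joint arm with a two-finger parallel gripper is mounted at the origin on a cart in front of the work surface, level with it; the furniture and walls round the work are solid. World frame = base frame: x ahead of the robot, y to its left, z up, the work surface at z = 0. Lengths are in mm, angles in rad, forces in N, time in s.
With the tool pointing down it reaches from about 350 to 875 mm from the base axis. Payload 15.5 kg.
Tool frame: the origin (TCP) lies midway between the tips of the shut fingers; the grasp point (between the pads) lies env.hold_point_z behind it (env.hold_point_z is the distance from the TCP to the grasp point, in mm); x points along the fingers, z is the direction in which the jaws open and shut, and the axes are right-handed (so a half turn about x gives the same grasp; the last joint's range is limited). The gripper opens to 85 mm and grips with 20 to 120 N. Pads are 22 mm wide; open, the fingers measure 114 mm over their backs; the gripper's body (76 mm by 85 mm) begins 54 mm behind the grasp point. The pads swing forward as they close: fully open they stand 13 mm farther back than shut.
Start: joints at [-1.395, 0.494, 1.345, -0, 1.302, -0.096], TCP at [167.19, -602.224, 231.277] pointing down, gripper open.
Joint ranges: [-2.91, 2.91], [-0.82, 2.16], [0.22, 2.67], [-1.22, 4.37], [0.12, 2.79], [-3.08, 3.08]. Speed limits (rad/s): [1.89, 1.89, 2.57, 3.01, 3.01, 3.01].

### API

Orientations are given as a unit quaternion [w, x, y, z].
In Python, from station import env, hand, planner, read_state, snapshot, hand_in gives the robot as it stands. Calls block until the motion is done:
- env.movep(position, orientation): joint-space move of the TCP to a pose.
- env.servo_line(position, velocity=150, frame=None, threshold=None): straight line of the TCP; frame=None keeps the orientation; velocity is the mean speed in mm/s. With threshold (N) it stops when the force on the tool has changed by that much, and returns True; else False.
- env.goto_joints(angles): joint-space move.
- hand.grip(opening, effort=None): finger opening in mm; effort is the grip in N (None keeps the last); returns when the fingers have stopped.
- env.pause(seconds).
- planner.ik(position, orientation): joint angles nearest the present ones, or None.
- read_state(): the state.
- snapshot(name): name is "scene" or "top" or "wrist"; returns a dict with "img" (400x640x3 uint8, blue, green, red), "fx", "fy", "cx", "cy" (pixels), "R" (3x3) and "t" (3): a world point X has camera coordinates R X + t. Camera axes: x right, y down, z forward; pixel columns grow to the right and rows downward; lengths in mm; the calibration is good to about 2 mm. A picture is of the moment at which its call begins. There is no depth.
A pose or a line that the arm cannot do raises env.MotionError and nothing moves.
- hand_in(): hands the job in, once; it reports no verdict.
The state is a dict: "clock": time; "q": joint angles; "qvel": joint speeds; "joint_torque": joint torques, N m; "ee_pos": TCP position; "orientation": TCP orientation; "wrist_force": force on the tool from outside, world axes, zero at the start; "ft_torque": the same for the moment, N m; "width": finger opening in mm.
Only numpy, scipy, OpenCV 4.12 (cv2) and the standard library are available. Lean on these libraries where they do the work, as an engineer would, in place of code of your own. Each camera call takes 0.05 s, during which the arm holds its last target.

### The job

Two spice jars lie side by side in the small wooden cradle. Lay the spice jar that stands by itself near the cradle gently down on its side on the worktop and let go of it, then pick it up again and saddle it, centred, in the valley on top of the two, lengthwise like them (cap either way), so that the three make a neat pyramid. Do not drop the jar or let it topple over, and leave the salt shaker and the jam jar where they are.

Things in the scene. Friction and masses are not known exactly. Their poses are not given: they have to be found in the camera images.
- jar_top_center (a point): centre (half-way up) of the loose spice jar that starts standing upright on the worktop: a glass cylinder with a red cap, 106 mm long, weight about 0.11 kg. The glass is 42 mm in diameter, the cap (the last 21 mm) 45 mm. The z axis runs along the jar from its foot to its cap; foot and cap end are 53 mm either side of this point
- jar_top: the same jar; origin at the centre of its foot, z axis from foot to cap. The worktop round it is free; a wall cabinet hangs over the back of the worktop (beyond about x = 0.68 m, from 0.51 m above the worktop up), so tilt a tall wrist sideways or towards the robot rather than away from it
- jar_left_center (a point): centre of one of the two jars, of the same kind and size, that lie loose in the cradle with their caps towards the cradle's -x end; z axis from foot to cap. Lies at about y = +23 mm in the cradle's frame
- jar_right_center (a point): centre of the other jar lying in the cradle, at about y = -23 mm in the cradle's frame, otherwise the same
- jar_left: the jar of jar_left_center; origin at the centre of its foot
- jar_right: the jar of jar_right_center; origin at the centre of its foot
- cradle_floor (a point): centre of the upper face of the cradle's board, 8 mm above the worktop. The cradle is a fixed wooden board 134 mm (x) by 112 mm (y) with a round rail along each long side (inner faces 92 mm apart, tops 23 mm above the worktop) and a low lip at each end (17 mm above the worktop). The two jars lie along its x axis; z is up
- salt_shaker_center (a point): centre of the salt shaker, a bystander, 44 mm wide and 90 mm high, standing farther back
- jam_jar_center (a point): centre of the jam jar, a bystander, 66 mm wide and 108 mm high, standing farther back
- saddle_spot (a point): point 60 mm above cradle_floor (68 mm above the worktop), same axes: where the centre of a third jar comes to rest when it is saddled in the valley between the two lying jars, its own z axis along this point's x axis, either way round. The tops of the lying jars are about 53 mm above the worktop
There are look-alikes about, which are no part of the job. Leave any blue or green look-alike of the jar_top alone. Leave any orange or yellow look-alike of the jar_right alone.

How it is judged:
By the outcome, as a careful person would: the job done as asked, in the order asked, and still so for the second after the job is handed in, with the robot touching nothing.
It also fails if it takes over 61 s, if anything falls off the work surface, if the arm or the gripper's body presses on something with over 40 N, if the wrist force passes 120 N, or if a joint passes its speed limit or range.

## Working session

There is one attempt and no reset: what is moved stays moved. The work goes in short steps, each a Python script; the robot and the scene stay as the last script left them, time stands still between calls to the robot, and variables do not carry over. Pictures are saved under pics/ and viewed, and the job is handed in when it is done.

```bash
ls; mkdir -p pics; python3 - <<'E'
from station import *
import cv2
for n in("scene","top"):
    s=snapshot(n); cv2.imwrite(f"pics/{n}0.png",s["img"]); print(n,s["fx"],s["fy"],s["cx"],s["cy"],s["R"],s["t"])
st=read_state(); print(st["clock"],st["orientation"],env.hold_point_z,st["width"])
E
```

```text
pics
scene 465.6516978514821 465.6516978514821 322.11015292011734 202.94559328541106 [[ 0.63177144 -0.77503546  0.01359695]
 [-0.57248423 -0.47834413 -0.66591945]
 [ 0.52261521  0.41292485 -0.74589973]] [-528.58629397  243.93949996 1264.33160715]
top 507.52823169528784 507.52823169528784 315.1104413379204 212.7769842154629 [[-0.07703169 -0.99701115 -0.00590685]
 [-0.97668618  0.07664934 -0.20052177]
 [ 0.2003752  -0.00967739 -0.97967144]] [-187.14708408  577.8550373  1326.06205958]
0.1 [ 0.56263877  0.42819346  0.56319341 -0.42766945] 18.700000000000003 85.36618713963568
```

View pics/scene0.png

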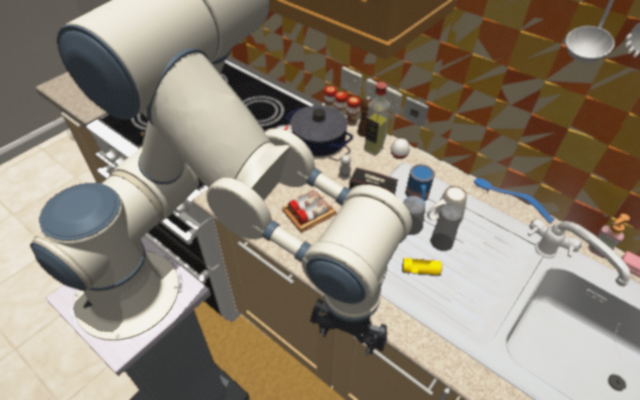

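View pics/top0.png

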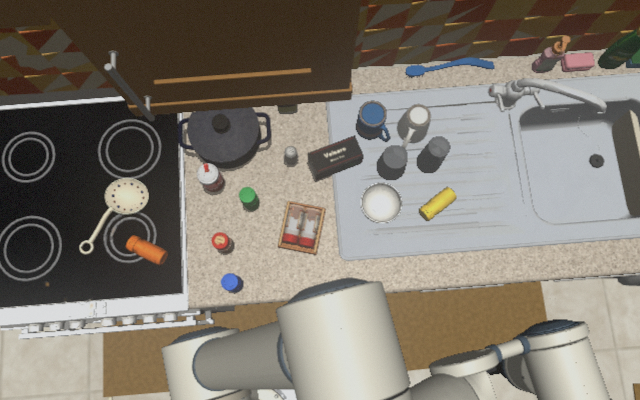

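The top view shows the red-capped upright jar at about (221,242), the cradle at (302,228), the green jar at (248,198), the blue jar at (231,283), the jam jar at (209,177) and the salt shaker at (290,155). I'll zoom in and measure these.

```bash
cat > h.py <<'E'
import numpy as np, cv2
from station import *
def ray(s,u,v,z):
    R=np.array(s["R"]);t=np.array(s["t"]);c=-R.T@t
    d=R.T@np.array([(u-s["cx"])/s["fx"],(v-s["cy"])/s["fy"],1]); return c+d*(z-c[2])/d[2]
def proj(s,X):
    p=np.array(s["R"])@np.array(X)+np.array(s["t"]); return np.array([s["fx"]*p[0]/p[2]+s["cx"],s["fy"]*p[1]/p[2]+s["cy"]])
def redblobs(s,roi,amin=20):
    hsv=cv2.cvtColor(s["img"],cv2.COLOR_BGR2HSV)
    m=(((hsv[...,0]<8)|(hsv[...,0]>172))&(hsv[...,1]>130)&(hsv[...,2]>60)).astype(np.uint8)
    x0,y0,x1,y1=roi;k=np.zeros_like(m);k[y0:y1,x0:x1]=m[y0:y1,x0:x1]
    n,l,st,c=cv2.connectedComponentsWithStats(k)
    return [(c[i],st[i]) for i in range(1,n) if st[i][4]>=amin]
E
python3 - <<'E'
from h import *
s=snapshot("top")
for c,st in redblobs(s,(190,190,340,270),10): print(c,st)
im=s["img"][150:300,190:340]; cv2.imwrite("pics/crop0.png",cv2.resize(im,None,fx=4,fy=4,interpolation=cv2.INTER_CUBIC))
sc=snapshot("scene")
for c,st in redblobs(sc,(270,100,340,240),10): print("sc",c,st)
cv2.imwrite("pics/crop1.png",cv2.resize(sc["img"][110:240,240:400],None,fx=4,fy=4,interpolation=cv2.INTER_CUBIC))
E
```

```text
[219.80620155 240.94573643] [212 233  16  16 129]
[289.38636364 237.64772727] [283 234  14   8  88]
[306.03448276 241.3908046 ] [300 238  14   8  87]
sc [298.06467662 211.35323383] [289 200  19  23 201]
```

View pics/crop0.png

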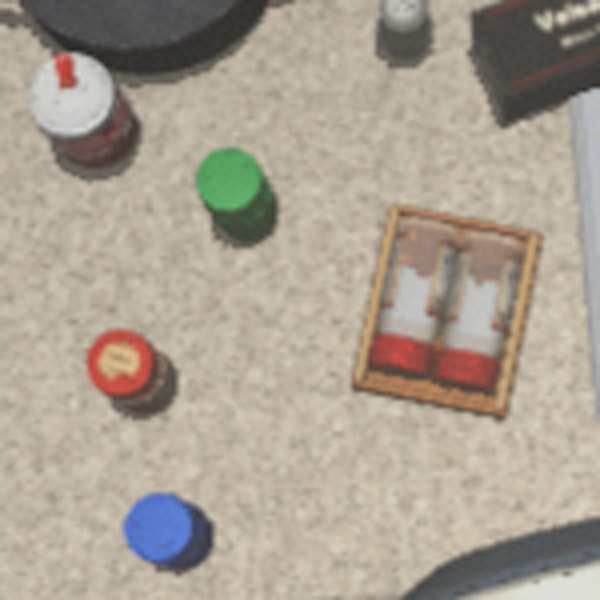

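View pics/crop1.png

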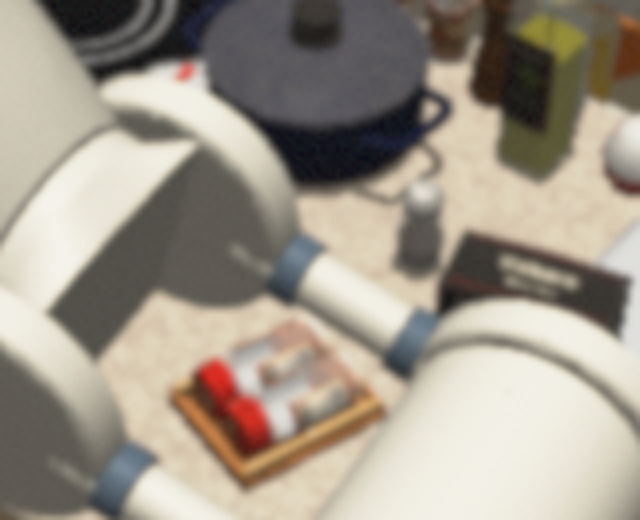

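The crop shows the jar cap disc centred near (220,241). The cradle corners are at (289,201), (325,208), (316,254) and (279,247), and both lying jars have their caps towards the robot. The scene camera's view of the loose jar is blocked by the arm.

```bash
python3 - <<'E'
from h import *
P,q=tcp((480,60,330),-90,30,1,14)
env.movep(list(P),list(q))
st=read_state(); print(st["clock"],np.round(st["q"],2),np.round(st["ee_pos"],1))
P,q=tcp((497,21,53),-90,30,1,-110); 
print(P,planner.ik(list(P),list(q)))
for n in("scene","top","wrist"):
    s=snapshot(n); cv2.imwrite(f"pics/{n}1.png",s["img"])
s=snapshot("scene"); print([(c.round(1),b) for c,b in redblobs(s,(230,100,340,260),15)])
print(proj(s,(497,21,106)))
E
```

```text
2.925 [ 0.51  0.52  1.53 -0.87  1.72  0.68] [480.1  47.2 323. ]
[497.         116.26279442 108.        ] [ 0.59278932  0.88211582  1.50158272 -0.80179377  1.54022928  0.96382706]
[(array([282.4, 151.5]), array([278, 148,   9,   8,  37], dtype=int32)), (array([249.8, 167.1]), array([243, 160,  14,  12,  75], dtype=int32)), (array([298.1, 211.4]), array([289, 200,  19,  23, 201], dtype=int32))]
[248.6174831 164.1162793]
```

View pics/scene1.png

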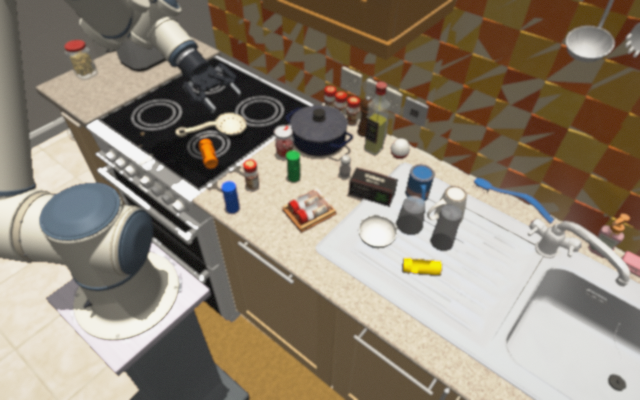

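View pics/top1.png

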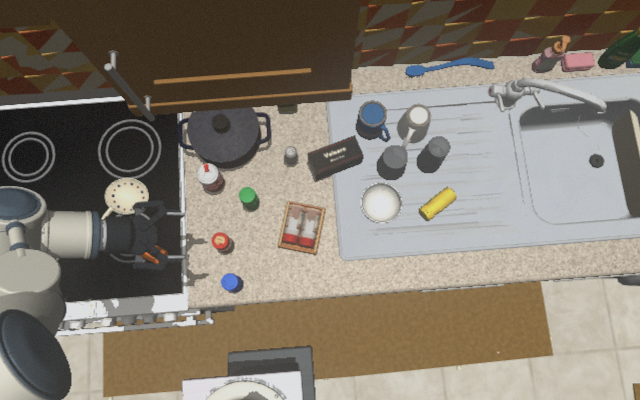

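View pics/wrist1.png

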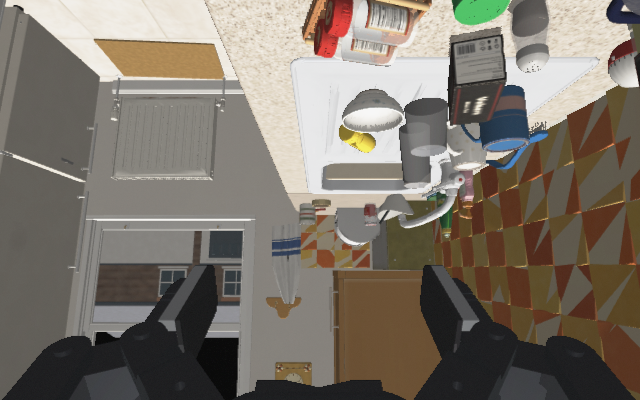

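```bash
python3 - <<'E'
from h import *
s=snapshot("wrist"); R=np.array(s["R"]);c=-R.T@np.array(s["t"])
st=read_state(); q=st["orientation"]; T=Ro.from_quat([*q[1:],q[0]]).as_matrix()
print("cam in tool",T.T@(c-np.array(st["ee_pos"])))
# two-view cap top centre
t=snapshot("top"); sc=snapshot("scene")
cv2.imwrite("pics/c2.png",cv2.resize(sc["img"][140:240,200:350],None,fx=5,fy=5,interpolation=cv2.INTER_CUBIC))
cv2.imwrite("pics/c3.png",cv2.resize(t["img"][180:300,200:340],None,fx=5,fy=5,interpolation=cv2.INTER_CUBIC))
E
```

```text
cam in tool [-142.4164417    80.8880503     1.19615248]
```

View pics/c2.png

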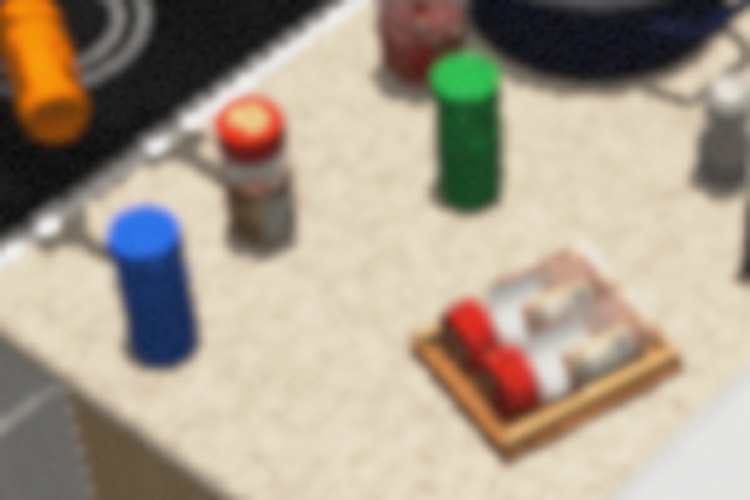

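View pics/c3.png

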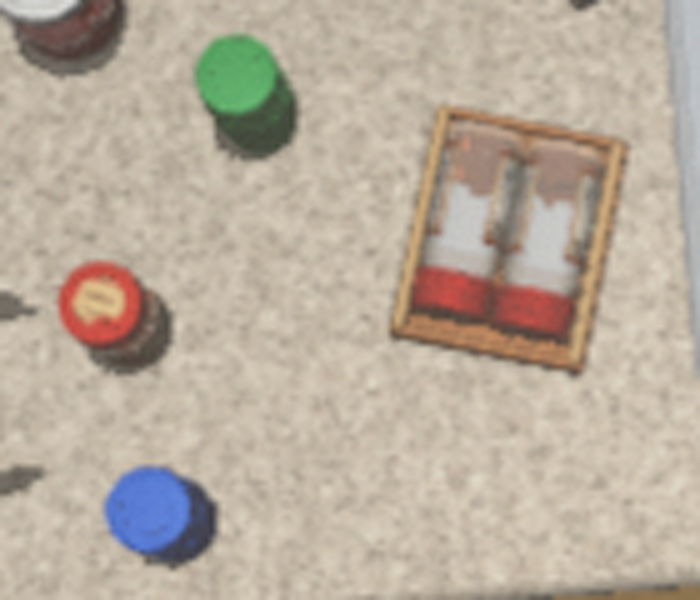

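```bash
python3 - <<'E'
from h import *
t=snapshot("top"); 
print("orange",ray(t,130,240,25).round(),ray(t,163,255,25).round())
for head in (-90,-105,-115):
  for p1 in (38,45):
    print(head,p1)
    for c,p in (((498,20,53),p1),((498,20,150),p1),((498,10,150),p1+45),((498,10,150),p1+90),((498,10,21),p1+90)):
        P,q=tcp(c,head,p,1,14); k=planner.ik(list(P),list(q)); print("  ",None if k is None else np.round(k,2))
    P,q=tcp((498,20,53),head,p1,1,14);T=Ro.from_quat([*q[1:],q[0]]).as_matrix(); print("cam",P+T@[-142,81,0])
E
```

```text
orange [532. 285.  25.] [483. 195.  25.]
-90 38
   [ 0.4   0.88  1.7  -0.89  1.21  1.01]
   [ 0.4   0.71  1.68 -0.85  1.33  0.87]
   [-0.02  0.45  1.76 -0.15  0.93  0.07]
   [-0.47  0.59  1.74  0.62  1.23 -0.81]
   [-0.47  0.82  1.79  0.71  1.   -1.01]
cam [498.         170.73395596  67.9757978 ]
-90 45
   [ 0.35  0.82  1.73 -0.84  1.1   0.94]
   [ 0.35  0.65  1.7  -0.78  1.24  0.79]
   [-0.1   0.44  1.77 -0.    0.93 -0.1 ]
   [-0.52  0.64  1.73  0.69  1.31 -0.89]
   [-0.52  0.87  1.76  0.76  1.11 -1.08]
cam [498.         167.78531727  86.23401872]
-105 38
   [ 0.34  0.91  1.56 -0.72  1.37  1.02]
   [ 0.34  0.76  1.54 -0.71  1.5   0.9 ]
   [-0.02  0.46  1.74 -0.14  0.97  0.32]
   [-0.51  0.54  1.86  0.75  1.07 -0.73]
   [-0.51  0.8   1.92  0.91  0.86 -1.01]
cam [537.01281855 165.59782096  67.9757978 ]
-105 45
   [ 0.31  0.85  1.6  -0.67  1.27  0.97]
   [ 0.31  0.7   1.57 -0.65  1.41  0.86]
   [-0.1   0.44  1.77 -0.    0.93  0.16]
   [-0.57  0.59  1.87  0.84  1.14 -0.85]
   [-0.57  0.85  1.91  0.97  0.96 -1.12]
cam [536.2496547  162.7496547   86.23401872]
-115 38
   [ 0.3   0.93  1.47 -0.63  1.48  1.04]
   [ 0.3   0.79  1.45 -0.62  1.61  0.95]
   [-0.03  0.47  1.72 -0.13  1.    0.48]
   [-0.52  0.51  1.95  0.85  0.95 -0.69]
   [-0.52  0.79  2.01  1.1   0.76 -1.06]
cam [561.70292245 156.61135806  67.9757978 ]
-115 45
   [ 0.27  0.87  1.52 -0.58  1.37  1.01]
   [ 0.27  0.73  1.49 -0.57  1.51  0.92]
   [-0.1   0.44  1.77 -0.    0.93  0.34]
   [-0.59  0.57  1.97  0.96  1.02 -0.85]
   [-0.59  0.85  2.01  1.17  0.86 -1.2 ]
cam [560.45677389 153.93898385  86.23401872]
```

```bash
python3 - <<'E'
from h import *
J=(498,20,53)
P,q=tcp(J,-100,45,1,-100); env.movep(list(P),list(q))
P,q=tcp(J,-100,45,1,12); print(env.servo_line(list(P),velocity=80,threshold=8))
st=read_state(); print(st["clock"],np.round(st["ee_pos"],1),P.round(1),st["wrist_force"])
for n in("scene","top","wrist"):
    s=snapshot(n); cv2.imwrite(f"pics/{n}2.png",s["img"])
E
```

```text
False
5.7 [496.8  11.9  44.8] [496.5  11.6  44.5] [ 0.41351941  0.20838842 -0.39874671]
```

View pics/wrist2.png

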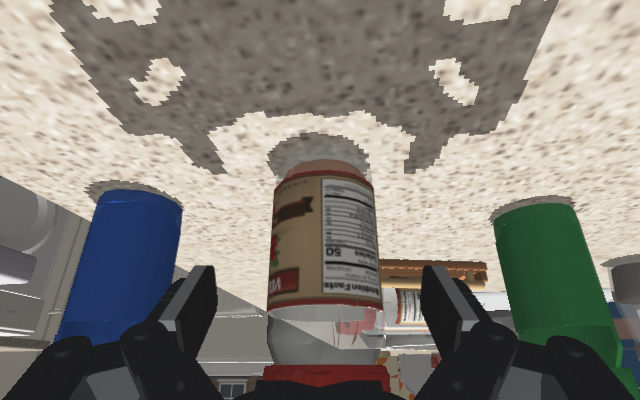

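View pics/scene2.png

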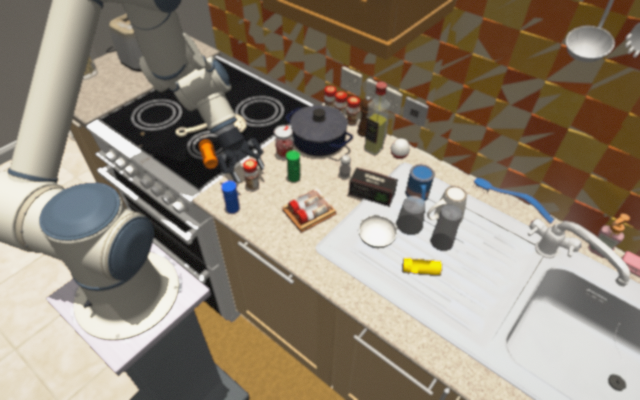

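The wrist view shows the jar between the jaws, spanning columns 270–380 with the jaw centre near 319, so it is about 2 mm off centre. The blue and green jars are clear of the fingers. I'll grip now.

```bash
python3 - <<'E'
from h import *
hand.grip(36,effort=40)
st=read_state(); print(st["clock"],st["width"],np.round(st["wrist_force"],2))
p=list(st["ee_pos"]);
env.servo_line([p[0],p[1],p[2]+60],velocity=80)
st=read_state(); print(st["clock"],st["width"],np.round(st["wrist_force"],2))
for n in("scene","wrist"):
    s=snapshot(n); cv2.imwrite(f"pics/{n}3.png",s["img"])
E
```

```text
6.3083 43.32560556258641 [-0.    1.06  4.45]
7.2083 43.403443515738324 [-0.28 -0.79 -1.26]
```

View pics/wrist3.png

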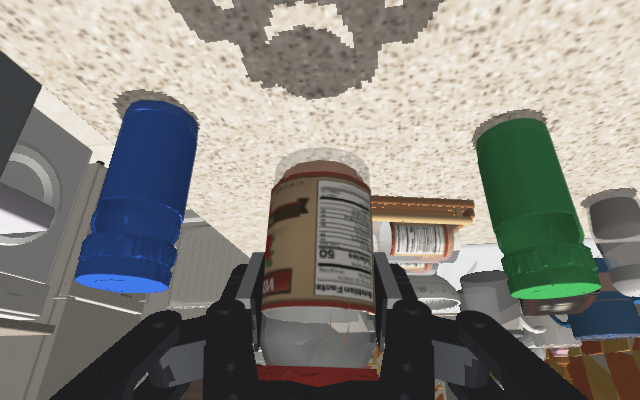

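The jar is lifted and held upright (width 43.4 mm). Next I'll rotate it to horizontal and lower it.

```bash
python3 - <<'E'
from h import *
c=(500,20,120)
for p in (67.5,90,112.5,135):
    P,q=tcp(c,-100,p,1,12); env.servo_line(list(P),velocity=25 if p<0 else 40,frame=list(q))
P,q=tcp((500,20,40),-100,135,1,12); env.servo_line(list(P),velocity=80,frame=list(q))
st=read_state(); print(st["clock"],st["width"],np.round(st["wrist_force"],2),np.round(st["ee_pos"],1),P)
for n in("scene","wrist","top"):
    s=snapshot(n); cv2.imwrite(f"pics/{n}4.png",s["img"])
cv2.imwrite("pics/c4.png",cv2.resize(snapshot("scene")["img"][120:240,190:350],None,fx=5,fy=5,interpolation=cv2.INTER_CUBIC))
E
```

```text
10.8667 43.2231255001994 [-0.42  0.09 -0.62] [501.6  28.3  31.8] [501.47345365  28.35637088  31.51471863]
```

View pics/c4.png

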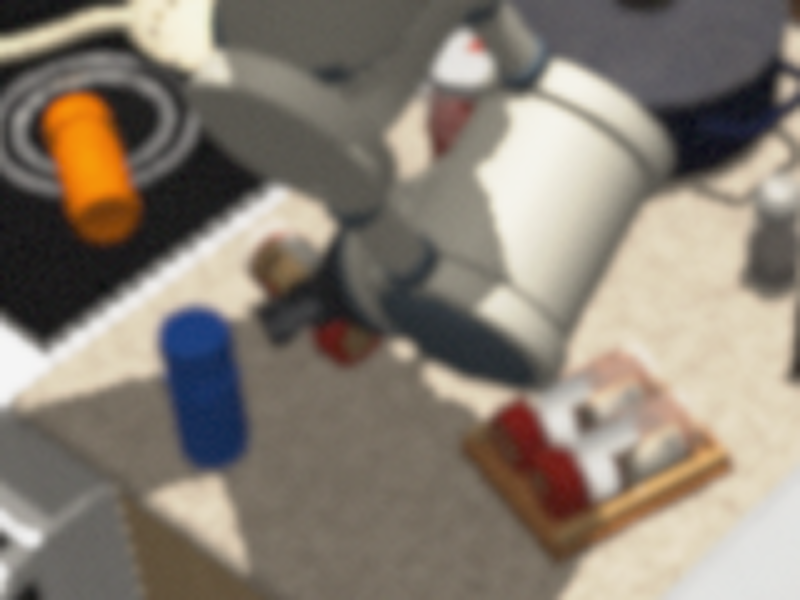

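View pics/wrist4.png

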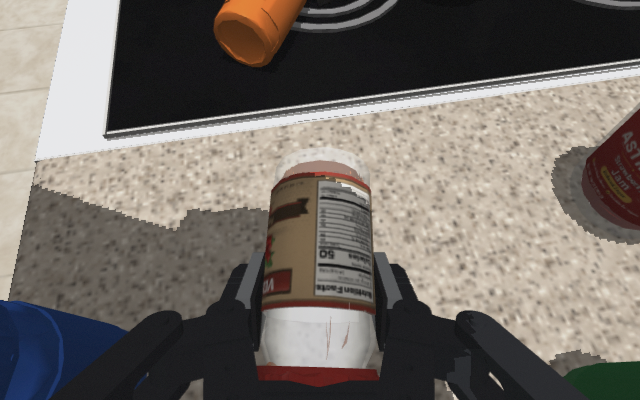

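View pics/top4.png

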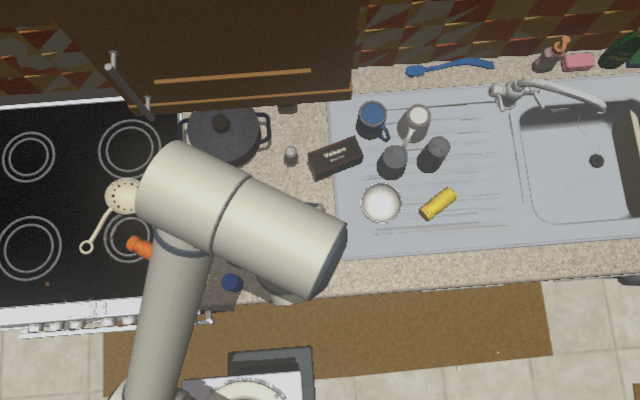

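```bash
python3 - <<'E'
from h import *
P,q=tcp((500,20,17),-100,135,1,12); r=env.servo_line(list(P),velocity=15,threshold=2.5)
st=read_state(); print(r,st["clock"],st["width"],np.round(st["wrist_force"],2),np.round(st["ee_pos"],1), "centre z",st["ee_pos"][2]+12*np.sin(np.radians(135)))
s=snapshot("wrist"); cv2.imwrite("pics/wrist5.png",s["img"])
E
```

```text
True 12.3167 43.61677196647114 [-0.02 -0.65  6.18] [501.5  28.5  10.7] centre z 19.220239129738346
```

View pics/wrist5.png

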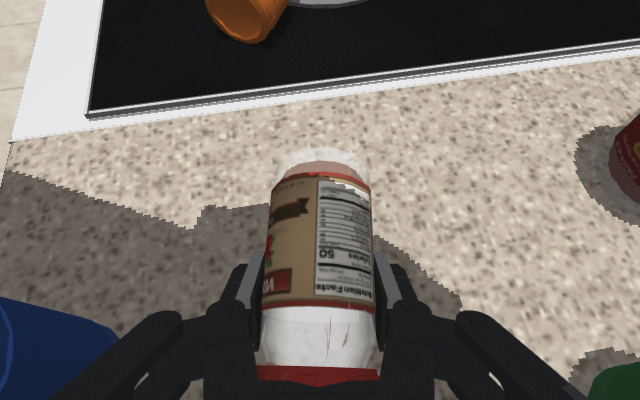

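```bash
python3 - <<'E'
from h import *
hand.grip(52); st=read_state(); print(st["clock"],st["width"],np.round(st["wrist_force"],2))
env.pause(0.3); hand.grip(72)
q,x=quat(-100,135,1); p=np.array(read_state()["ee_pos"])
env.servo_line(list(p-x*60),velocity=60)
cv2.imwrite("pics/wrist6.png",snapshot("wrist")["img"])
P,q=tcp((500,20,180),-100,90,1,0); env.movep(list(P),list(q))
st=read_state(); print(st["clock"],np.round(st["q"],2))
for n in("scene","wrist","top"):
    s=snapshot(n); cv2.imwrite(f"pics/{n}7.png",s["img"])
E
```

```text
12.625 52.055701731252974 [-0.15  0.21 -0.07]
15.5417 [-0.08  0.38  1.71  0.    1.05  0.09]
```

View pics/wrist7.png

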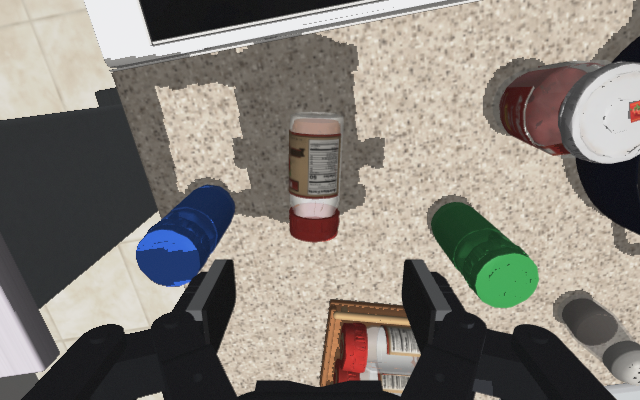

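View pics/wrist6.png

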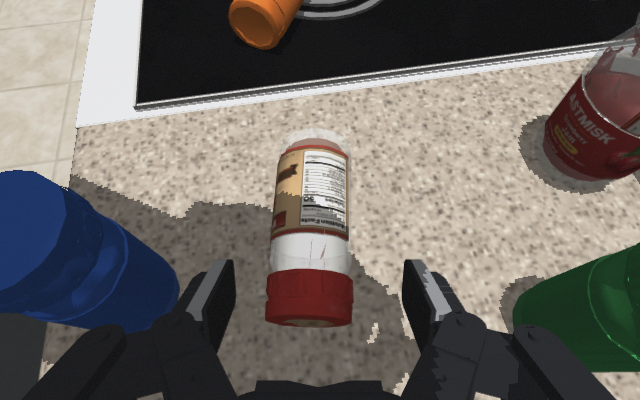

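```bash
python3 - <<'E'
from h import *
s=snapshot("wrist")
hsv=cv2.cvtColor(s["img"],cv2.COLOR_BGR2HSV)
b=redblobs(s,(270,190,360,260),100); print(b)
R=np.array(s["R"]); print("cam",-R.T@np.array(s["t"]))
for name,(l,r,v) in {"cap":(289.5,339.5,222),"glass140":(289.5,343.5,150)}.items():
    print(name,ray(s,l,v,22).round(1),ray(s,r,v,22).round(1),((ray(s,l,v,22)+ray(s,r,v,22))/2).round(1))
# ends: cap far-end lower silhouette (row 241, z~22 rim), foot end (row 113)
print("capend",ray(s,315,241,10).round(1),ray(s,315,241,30).round(1)); print("footend",ray(s,317,113,0).round(1),ray(s,317,113,21).round(1))
cv2.imwrite("pics/c8.png",cv2.resize(s["img"][95:255,250:390],None,fx=4,fy=4,interpolation=cv2.INTER_CUBIC))
t=snapshot("top");print(read_state()["clock"])
cv2.imwrite("pics/t8.png",cv2.resize(t["img"][180:300,180:340],None,fx=4.9,fy=4.9,interpolation=cv2.INTER_CUBIC))
E
```

```text
[(array([313.16063138, 226.90807799]), array([ 289,  208,   50,   34, 1077], dtype=int32))]
cam [515.26855395  99.24035994 322.24027132]
cap [467.  -19.1  22. ] [511.7 -27.   22. ] [489.4 -23.   22. ]
glass140 [480.3  45.7  22. ] [525.4  37.7  22. ] [502.8  41.7  22. ]
capend [485.3 -47.4  10. ] [487.2 -38.   30. ]
footend [508.2  69.9   0. ] [508.7  71.8  21. ]
15.7917
```

View pics/c8.png

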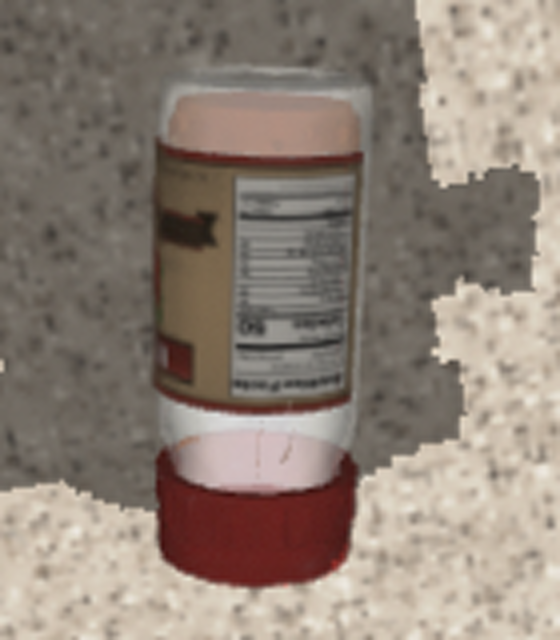

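The loose jar lies still with its centre near (498,20) and its axis heading about -101°. Before picking it up again, I'll refine the cradle pose with the wrist camera from above.

```bash
python3 - <<'E'
from h import *
C=(530,-192)
for h,sg in ((164,1),(164,-1),(-16,1),(-16,-1)):
    for z in (300,150,60):
        P,q=tcp((*C,z),h,90,sg,0); k=planner.ik(list(P),list(q)); print(h,sg,z,None if k is None else np.round(k,2))
P,q=tcp((*C,270),164,90,1,0)
env.movep(list(P),list(q))
s=snapshot("wrist"); cv2.imwrite("pics/wrist9.png",s["img"]); np.savez("w9.npz",**s); print(read_state()["clock"])
E
```

```text
164 1 300 [-0.45  0.35  1.4   0.    1.4   1.4 ]
164 1 150 [-0.45  0.5   1.59 -0.    1.05  1.4 ]
164 1 60 [-0.45  0.63  1.67 -0.    0.84  1.4 ]
164 -1 300 [-0.45  0.35  1.4   0.    1.4  -1.75]
164 -1 150 [-0.45  0.5   1.59 -0.    1.05 -1.75]
164 -1 60 [-0.45  0.63  1.67 -0.    0.84 -1.75]
-16 1 300 [-0.45  0.35  1.4  -0.    1.4  -1.75]
-16 1 150 [-0.45  0.5   1.59 -0.    1.05 -1.75]
-16 1 60 [-0.45  0.63  1.67 -0.    0.84 -1.75]
-16 -1 300 [-0.45  0.35  1.4  -0.    1.4   1.4 ]
-16 -1 150 [-0.45  0.5   1.59 -0.    1.05  1.4 ]
-16 -1 60 [-0.45  0.63  1.67 -0.    0.84  1.4 ]
17.075
```

View pics/wrist9.png

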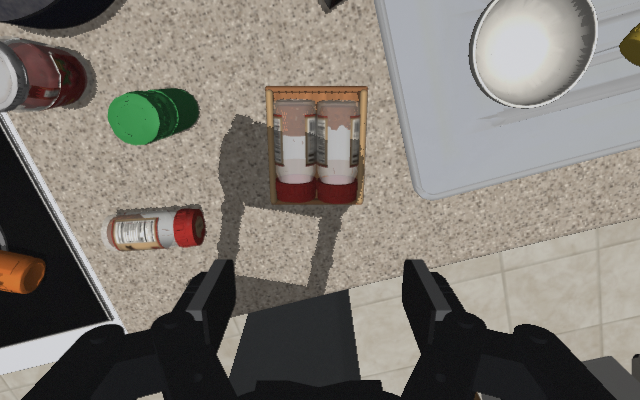

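```bash
python3 - <<'E'
from h import *
s=dict(np.load("w9.npz"))
cv2.imwrite("pics/c9.png",cv2.resize(s["img"][75:215,255:385],None,fx=4,fy=4,interpolation=cv2.INTER_CUBIC))
for c,b in redblobs(s,(90,180,380,260),100): print(c,b)
E
```

```text
[294.22056632 192.03278689] [275 181  39  22 671]
[335.38825215 192.97851003] [316 182  40  22 698]
[184.46324549 228.24271845] [173 209  27  38 721]
```

View pics/c9.png

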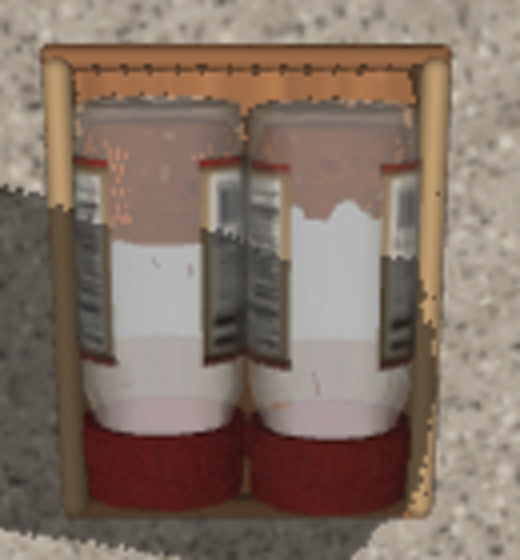

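```bash
python3 - <<'E'
from h import *
s=dict(np.load("w9.npz"));R=s["R"];print("cam",(-R.T@s["t"]).round(1))
f=lambda u,v,z: ray(s,255+u/4,75+v/4,z).round(1)
L0,L1,R0,R1=f(58,65,23),f(75,515,23),f(436,65,23),f(420,515,23)
print("rails",L0,L1,R0,R1); print("rail mid",(L0+R0)/2,(L1+R1)/2,np.linalg.norm(L0-R0),np.linalg.norm(L1-R1),np.linalg.norm(L0-L1))
a=lambda d:np.degrees(np.arctan2(d[1],d[0]))
print("yaw rails",a(L0-L1),a(R0-R1),a((L0+R0)-(L1+R1)))
v0,v1=f(246,110,30),f(246,480,30); print("valley",v0,v1,a(v0-v1))
print("foot lip outer",f(42,47,17),f(450,47,17),((f(42,47,17)+f(450,47,17))/2))
print("capend lip",f(246,515,17),"jar foot ends",f(246,100,30),"cap",f(246,508,40),f(246,508,30))
print("loose cap",ray(s,189,228,22), "foot",ray(s,108,232,21))
E
```

```text
cam [ 609.7 -214.5  412.8]
rails [ 609.8 -160.9   23. ] [ 489.5 -126.1   23. ] [ 582.6 -256.1   23. ] [ 462.1 -222.2   23. ]
rail mid [ 596.2 -208.5   23. ] [ 475.8  -174.15   23.  ] 99.00949449421505 99.92982537761185 125.2323041391477
yaw rails -16.133930197465983 -15.712768643902242 -15.923395328411619
valley [ 585.7 -205.3   30. ] [ 488.4 -177.4   30. ] -15.999822598704805
foot lip outer [ 615.3 -157.5   17. ] [ 585.6 -261.4   17. ] [ 600.45 -209.45   17.  ]
capend lip [ 473.9 -173.1   17. ] jar foot ends [ 588.1 -206.    30. ] cap [ 483.8 -176.1   40. ] [ 480.4 -175.1   30. ]
loose cap [487.73347884 -19.33274073  22.        ] foot [509.16240903  76.4891238   21.        ]
```

```bash
python3 - <<'E'
from h import *
t=snapshot("top")
im=t["img"]
for c,b in redblobs(t,(190,190,340,270),10): print(c,b)
print("caps mid top z44", *[ray(t,(289.4+306)/2,(237.6+241.4)/2,z).round(1) for z in (35,45)])
print("jars foot/cap", ray(t,305.2,206.2,35).round(1), ray(t,298.4,246,25).round(1))
cv2.imwrite("pics/t10.png",cv2.resize(im[190:270,270:340],None,fx=7,fy=7,interpolation=cv2.INTER_CUBIC))
sc=snapshot("scene"); cv2.imwrite("pics/s10.png",cv2.resize(sc["img"][180:240,270:350],None,fx=9,fy=9,interpolation=cv2.INTER_CUBIC))
w=dict(np.load("w9.npz")); print("wrist caps mid", *[ray(w,(294.2+335.4)/2,192.5,z).round(1) for z in (35,45)])
E
```

```text
caps mid top z44 [ 495.4 -178.3   35. ] [ 493.9 -178.6   45. ]
jars foot/cap [ 587.1 -205.6   35. ] [ 478.7 -178.6   25. ]
wrist caps mid [ 493.4 -176.9   35. ] [ 496.4 -177.9   45. ]
```

View pics/t10.png

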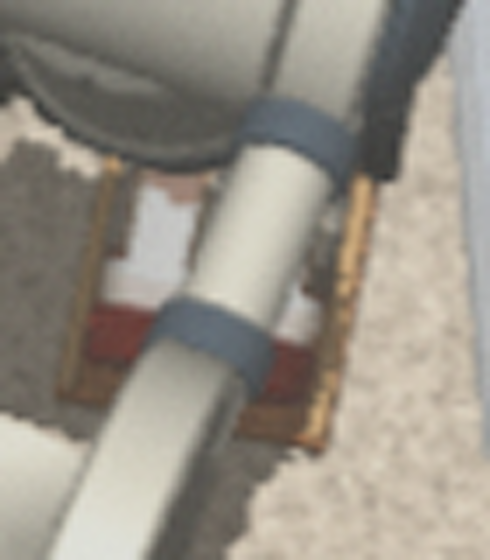

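View pics/s10.png

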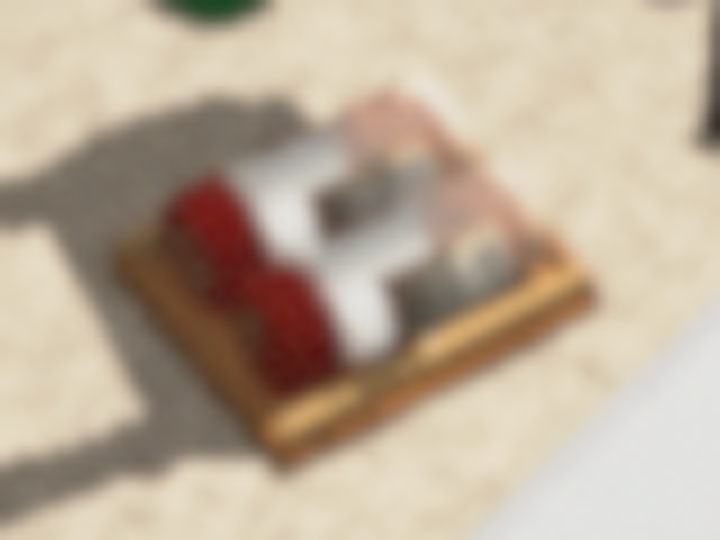

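Cradle yaw is about -16° and the saddle target is about (534.7,-190.7). The wrist and top cameras agree to 2–3 mm. Now I'll pick the jar up again.

```bash
python3 - <<'E'
from h import *
hand.grip(75)
P,q=tcp((498,19.7,110),-101.5,90,1,0); env.movep(list(P),list(q))
P,q=tcp((498,19.7,10.8),-101.5,90,1,0); print(env.servo_line(list(P),velocity=80,threshold=8))
cv2.imwrite("pics/wrist11.png",snapshot("wrist")["img"])
hand.grip(36,effort=40); st=read_state(); print(st["clock"],st["width"],np.round(st["wrist_force"],2),np.round(st["ee_pos"],1))
P[2]+=110; env.servo_line(list(P),velocity=80)
st=read_state(); print(st["clock"],st["width"],np.round(st["wrist_force"],2))
for n in("scene","wrist"):
    s=snapshot(n); cv2.imwrite(f"pics/{n}12.png",s["img"])
E
```

```text
False
20.4333 42.09254888748266 [-1.44 -0.63  6.1 ] [498.2  19.7  11.2]
21.9583 42.219442065734455 [ 0.23  0.   -0.84]
```

View pics/wrist12.png

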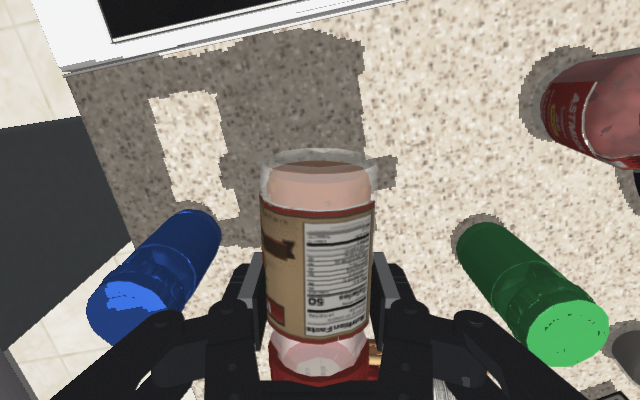

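View pics/wrist11.png

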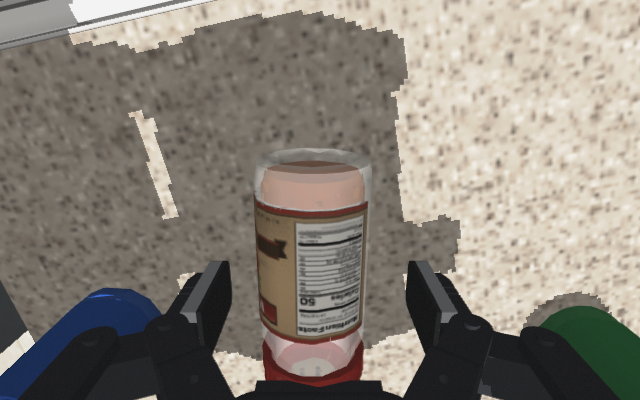

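```bash
python3 - <<'E'
from h import *
s=snapshot("wrist"); st=read_state(); e=np.array(st["ee_pos"]); q=st["orientation"]
T=Ro.from_quat([*q[1:],q[0]]).as_matrix(); za=e[2]+11
cv2.imwrite("pics/c12.png",cv2.resize(s["img"][130:390,240:400],None,fx=3,fy=3,interpolation=cv2.INTER_CUBIC))
for u,v,dz in ((319,148,-21),(319,160,0),(319,172,21),(319,381,22),(319,365,22)):
    print(v,dz,(T.T@(ray(s,u,v,za+dz)-e)).round(1))
E
```

```text
148 -21 [10.  52.3  1.5]
160 0 [-11.   51.7   1.5]
172 21 [-32.   52.5   1.4]
381 22 [-33.  -32.    1.4]
365 22 [-33.  -24.1   1.4]
```

View pics/c12.png

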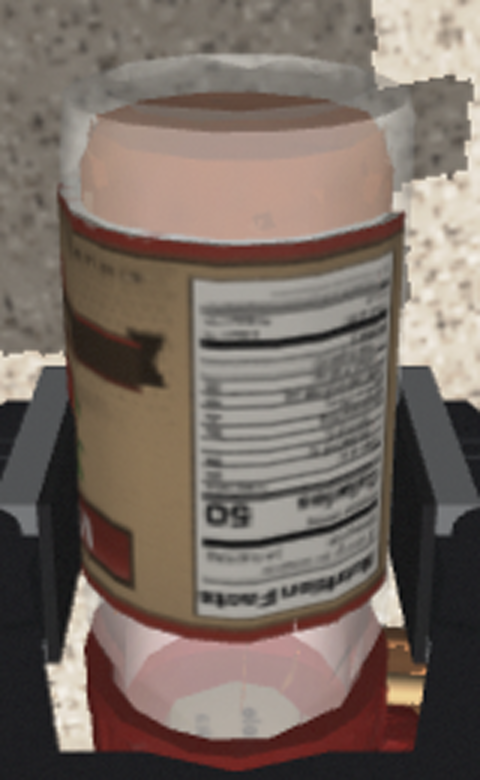

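The jar is held centred: its foot is about 52 mm from the tool axis against 53 mm nominal. I'll take it over the saddle.

```bash
python3 - <<'E'
from h import *
e=read_state()["ee_pos"]; env.servo_line([e[0],e[1],180],velocity=120)
G=(534.7,-190.7)
P,q=tcp((*G,180),164,90,1,0); env.movep(list(P),list(q))
P,q=tcp((*G,75),164,90,1,0); env.servo_line(list(P),velocity=60)
st=read_state(); print(st["clock"],st["width"],np.round(st["wrist_force"],2),np.round(st["ee_pos"],1))
for n in("scene","wrist"):
    s=snapshot(n); cv2.imwrite(f"pics/{n}13.png",s["img"])
cv2.imwrite("pics/c13.png",cv2.resize(s["img"][130:390,240:400],None,fx=3,fy=3,interpolation=cv2.INTER_CUBIC))
E
```

```text
25.8667 41.78885994796235 [-0.46 -0.15 -1.49] [ 534.9 -190.8   75.3]
```

View pics/wrist13.png

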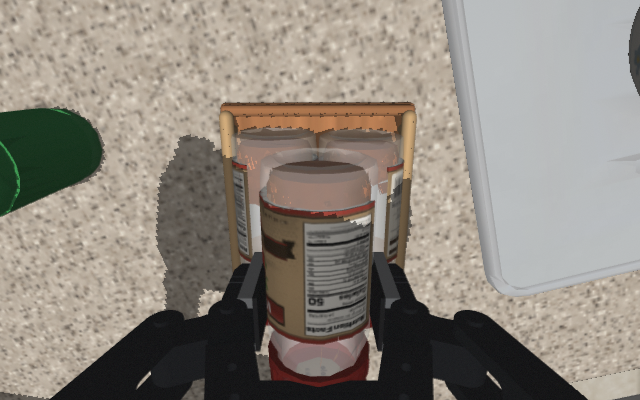

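View pics/scene13.png

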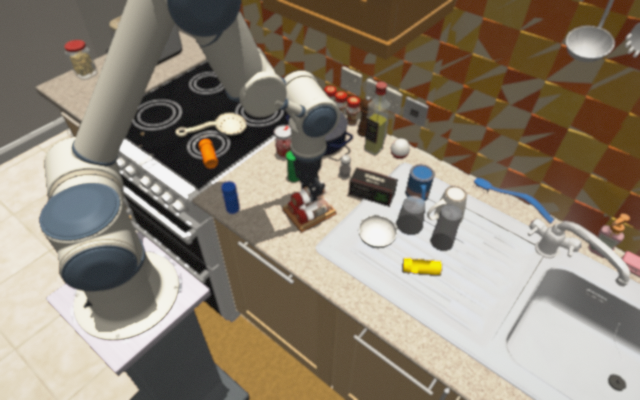

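```bash
python3 - <<'E'
from h import *
s=snapshot("wrist"); st=read_state(); e=np.array(st["ee_pos"]); q=st["orientation"]
T=Ro.from_quat([*q[1:],q[0]]).as_matrix()
for u,v,z in ((222,103,17),(414,103,17),(229,112,23),(409,112,23),(232,262,23),(405,262,23),(318,128,9),(318,138,45),(318,148,e[2]-10)):
    print(u,v,round(z),(T.T@(ray(s,u,v,z)-e)).round(1))
cv2.imwrite("pics/c14.png",cv2.resize(s["img"][90:230,210:430],None,fx=3.6,fy=3.6,interpolation=cv2.INTER_CUBIC))
E
```

```text
222 103 17 [ 58.2  69.5 -52.7]
414 103 17 [58.2 69.4 52.4]
229 112 23 [ 52.2  65.2 -47.7]
409 112 23 [52.2 65.2 48.5]
232 262 23 [ 52.2 -24.9 -53.1]
405 262 23 [ 52.2 -25.   53.3]
318 128 9 [66.2 54.8 -0.2]
318 138 45 [30.2 54.9 -0.1]
318 148 65 [10.  53.8 -0.1]
```

View pics/c14.png

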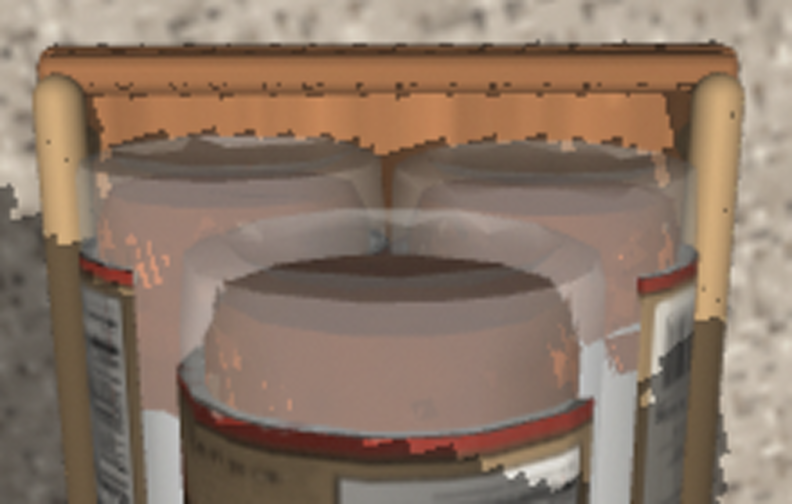

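```bash
python3 - <<'E'
from h import *
G=(536.1,-191.1)
P,q=tcp((*G,62),164,90,1,0); env.servo_line(list(P),velocity=40)
st=read_state(); print(st["clock"],np.round(st["wrist_force"],2),np.round(st["ee_pos"],1))
P[2]=52; r=env.servo_line(list(P),velocity=12,threshold=2.5)
st=read_state(); print(r,st["clock"],st["width"],np.round(st["wrist_force"],2),np.round(st["ee_pos"],1))
cv2.imwrite("pics/wrist15.png",snapshot("wrist")["img"])
E
```

```text
26.4917 [-0.79  0.32 -1.01] [ 535.9 -191.    61.7]
True 27.0083 42.00218017733818 [0.44 0.58 7.85] [ 536.3 -191.    57.1]
```

View pics/wrist15.png

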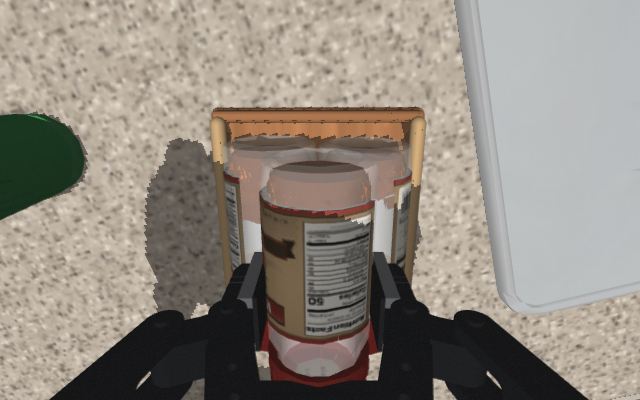

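Contact came at TCP z = 57.1, against 57 expected. I'll release gently.

```bash
python3 - <<'E'
from h import *
hand.grip(45); env.pause(0.3); hand.grip(54); env.pause(0.2)
st=read_state(); print(st["clock"],st["width"],np.round(st["wrist_force"],2),np.round(st["ee_pos"],1))
cv2.imwrite("pics/wrist16.png",snapshot("wrist")["img"])
E
```

```text
28.0333 53.83002658064085 [ 0.93  0.04 -0.3 ] [ 535.8 -191.    56.7]
```

View pics/wrist16.png

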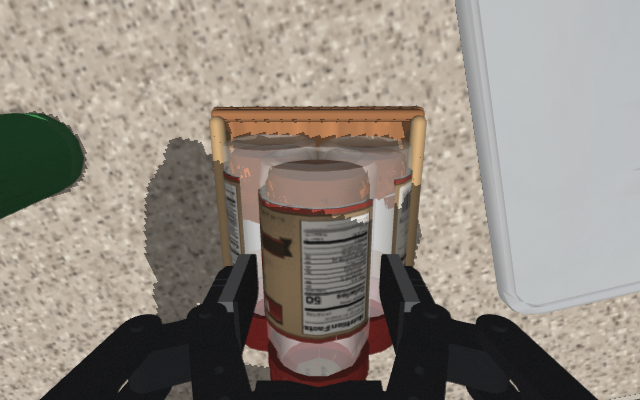

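The jar rests in the saddle with the fingers clear of it. I'll retract straight up and check again.

```bash
python3 - <<'E'
from h import *
e=read_state()["ee_pos"]; env.servo_line([e[0],e[1],130],velocity=50)
env.servo_line([e[0],e[1],280],velocity=150)
s=snapshot("wrist"); cv2.imwrite("pics/wrist17.png",s["img"]); np.savez("w17.npz",**s)
P,q=tcp((300,-450,300),-100,90,1,0)
try: env.movep(list(P),list(q))
except env.MotionError as x: print(x)
env.pause(0.5)
t=snapshot("top"); sc=snapshot("scene")
a=cv2.resize(t["img"][140:300,180:340],None,fx=3.2,fy=3.2,interpolation=cv2.INTER_CUBIC); cv2.imwrite("pics/t18.png",a)
cv2.imwrite("pics/s18.png",cv2.resize(sc["img"][130:250,220:380],None,fx=5,fy=5,interpolation=cv2.INTER_CUBIC))
cv2.imwrite("pics/c17.png",cv2.resize(s["img"][75:225,245:395],None,fx=4,fy=4,interpolation=cv2.INTER_CUBIC))
print(read_state()["clock"])
E
```

```text
33.575
```

View pics/c17.png

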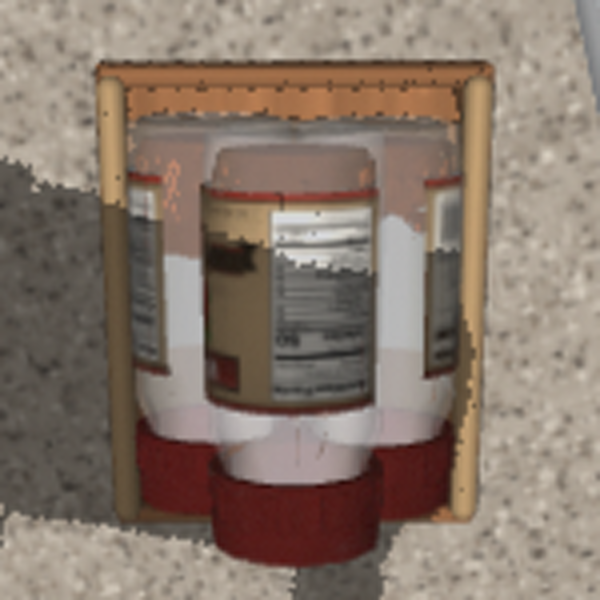

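View pics/s18.png

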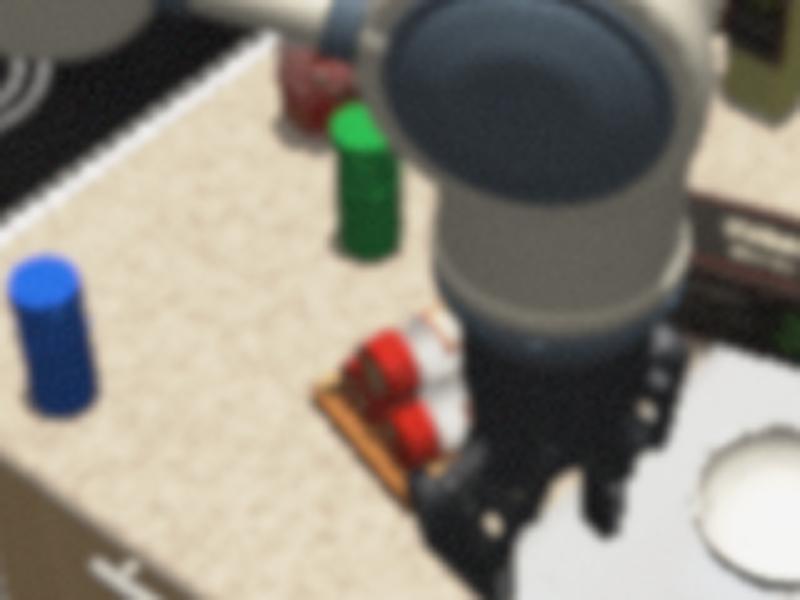

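View pics/t18.png

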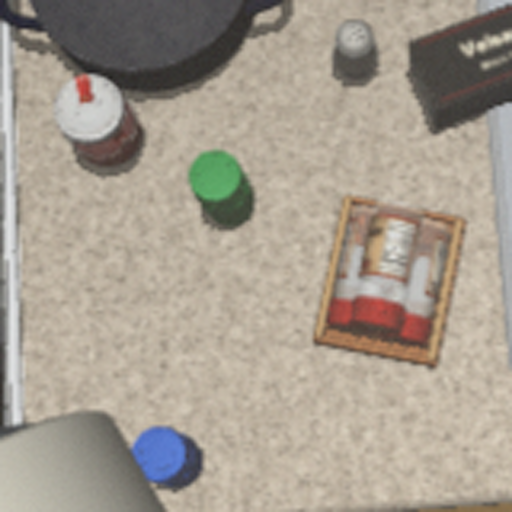

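```bash
python3 - <<'E'
from h import *
s=dict(np.load("w17.npz"));f=lambda u,v,z: ray(s,245+u/4,75+v/4,z)
a=(f(212,180,68)+f(376,180,68))/2; b=(f(212,500,68)+f(382,500,68))/2
d=a-b; print("axis",a.round(1),b.round(1),np.degrees(np.arctan2(d[1],d[0])))
n=np.array([.2756,.9613]); print("lateral",a[:2]@n,b[:2]@n,"(target -36)")
print("foot",f(293,122,88).round(1),"cap",f(297,562,50).round(1),f(297,562,70).round(1))
hand_in()
E
```

```text
axis [ 576.4 -202.5   68. ] [ 496.7 -180.5   68. ] -15.482119651261247
lateral -35.83783218238625 -36.581338477967 (target -36)
foot [ 591.1 -206.5   88. ] cap [ 473.  -173.7   50. ] [ 480.7 -175.9   70. ]
the job is handed in; nothing more can be done
```

The job is done and handed in at about 34 s of the 61 s allowed.

- **Laying down:** I gripped the standing red-capped jar with the tool tilted 45°. I lifted it, turned it to horizontal, lowered it until it touched the worktop, let go and backed off.
- **Saddling:** I picked it up again from above and lowered it into the valley, cap the same way as the other two. Contact came at tool height 57.1 mm (57 expected). I released gradually and moved the arm clear.

**Last checks:**
- **Alignment:** The jar's axis measured -15.5° against the cradle's -16°, and it sits within about 1 mm of the valley line sideways.
- **Lengthwise:** Its ends fit a centre within about 2 mm of the saddle point.
- **Bystanders:** In the last pictures the salt shaker, jam jar, green jar and blue jar stand in their places.
- **Forces:** The largest wrist-force reading I took was about 8 N.

**Disagreements:** The early overhead estimate of the cradle centre was about 5 mm off the wrist camera's. I went by the wrist camera and the positions of the lying jars' caps. In the last scene picture the gripper hid part of the cradle, so that view confirmed only the cap end of the pyramid.

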